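Scan and present a marked welding filter plate

ROBOT

A 6-joint arm with a two-finger parallel gripper is mounted at the origin on the work surface. World frame = base frame: x ahead of the robot, y to its left, z up, the work surface at z = 0. Lengths are in m, angles in rad, forces in N, time in s.
With the tool pointing down it reaches from about 0.25 to 0.8 m from the base axis. Payload 3.9 kg.
Tool frame: the origin (TCP) lies midway between the tips of the shut fingers; the grasp point (between the pads) lies bot.grip_point_offset behind it (bot.grip_point_offset is the distance from the TCP to the grasp point, in m); z points along the fingers, x is the direction in which the jaws open and shut, and the axes are right-handed (so a half turn about z gives the same grasp; the last joint's range is limited). The gripper opens to 85 mm and grips with 20 to 120 N. Pads are 22 mm wide; open, the fingers measure 114 mm over their backs; the gripper's body (76 mm by 85 mm) begins 54 mm behind the grasp point. The pads swing forward as they close: fully open they stand 13 mm farther back than shut.
Start: joints at [1.14, 0.26, -0.138, 1.173, 0, 1.571], TCP at [0.219, 0.477, 0.231] pointing down, gripper open.
Joint ranges: [-2.78, 2.78], [-0.83, 1.72], [-1.28, 1.37], [-1.9, 2.12], [-1.57, 1.48], [-3.14, 3.14]. Speed limits (rad/s): [2.57, 2.57, 3.14, 3.14, 3.14, 3.14].

INTERFACE

Orientations are given as a unit quaternion [w, x, y, z].
In Python, from bench import bot gives the robot as it stands.
- The arm moves only by the shell command python3 -m creep 'ROWS'. ROWS is JSON, a list of rows, each a list of 3 entries, a list of its own where there are three numbers: the shift along the world's x, y, z in m, then the turn about the world's z in degrees, then the opening, from 0 (shut) to 1 (fully open). In form: [[[dx, dy, dz], yaw, jaw], ...]. A call has 1 to 20 rows; each row is the pose to reach, as a shift and turn from the pose commanded when the call began; what a row does not reach only later rows make up. A row lasts 1/12 s, in which the tool goes at most 41.7 mm and 7.16 degrees, less where a joint would pass 70% of its speed; a pose out of reach is approached as far as the arm can. A call with a gripper value outside its range is refused whole. The fingers move at their own pace and stop on an object; the grip force is fixed at half the most. Time passes only in rows, so rows that repeat a pose let the fingers close. It gives the time, the measured TCP pose, the force and the opening at its end, in the units of the state.
- bot.observe(): the state, without advancing time (a new reading comes with each control period).
- bot.camera(name): name is "side" or "top"; returns (picture, depth): 400x640x3 uint8, red, green, blue; 400x640 float32, m along the optical axis (not along the pixel's ray), 0 where there is no reading.
- bot.calibration(name): a dict with "fov_y" (degrees; the focal length in pixels is half the picture's height over the tangent of half this angle, whatever the lens; pixels are square), "cx", "cy" (the principal point, pixels), "rvec" (rotation vector, rad) and "tvec" (3), from world to camera coordinates, as OpenCV has them. Camera axes: x right, y down, z forward; pixel columns grow to the right and rows downward; lengths in m; the calibration is good to about 2 mm. A picture is of the moment at which its call begins. calibration takes no time and is no camera call.
- bot.sign_off(): hands the job in, once; it reports no verdict.
Trained networks look in the newest picture that a camera, given by its name, has taken for a name from the list of things; names that differ only in an ending like _2 or _b are one class to them, and where a whole thing is asked for, a point or a joint stands for the part that bears it (a point fixed in the world has none). Each returns a list of dicts, best first, with "confidence" (0 to 1); they miss things now and then, are a little off and sometimes report something else, mostly with a low value. They report only what shows in the picture. A call takes as long as a camera call. They do not tell look-alikes from the thing itself.
- bot.spot_in(query, camera): "position" ([x, y, z] in m, in world coordinates, good to about 4 mm: the middle of the surface that is visible of it).
- bot.trace(query, camera): "pixels" (400x640 bool, what is visible of it).
- bot.place_of(query, camera): "position" ([x, y, z] in m, in world coordinates, good to about 4 mm: a listed point, or the origin of a listed thing).
The state is a dict: "time": time; "qpos": joint angles; "qvel": joint speeds; "joint_efforts": joint torques, N m; "position": TCP position; "orientation": TCP orientation; "ft_force": force on the tool from outside, world axes, zero at the start; "wrist_torque": the same for the moment, N m; "width": opening from 0.0 (shut) to 1.0 (fully open).
Only numpy, scipy, OpenCV 4.12 (cv2) and the standard library are available. Lean on these libraries where they do the work, as an engineer would, in place of code of your own. Each camera call takes 0.05 s, during which the arm holds its last target. There are 200 camera calls.

TASK

Of the two dark welding-glass plates, find the one with a small notch in one corner: its label is on the frosted end that has the notch. Take the upright code reader out of its holder, aim its nose straight down at the middle of that notched frosted end from about 5 cm and hold it steady there for a good second, then stand the reader back in its holder. Then pick that plate up by the rest of the glass, not by the notched end, and finish while still holding it level, label up and steady about 8 cm above the light pad, with the middle of the notched end over the middle of the pad and that end pointing to the pad's ridge; leave everything else where it lies.

Things in the scene. Friction and masses are not known exactly. Their poses are not given: they have to be found in the camera images.
- plate_mid (a point): Centre (half-way up) of the notched filter plate: dark glass, 110 x 50 x 6 mm, 80 g, loose, lying level and label up on its wooden rest. x runs along it to the notched (label) end, z up out of the label face. The last 33 mm at both ends are frosted, the 44 mm between clear. A 12 x 12 mm notch is cut out of the corner at +x, -y. Only this plate is notched.
- plate_label (a point): Middle of the notched frosted end, on the plate's upper face: 38.5 mm along +x and 3 mm up from plate_mid; same axes.
- plate_tail (a point): Middle of the other, un-notched short edge of that plate: 55 mm along -x from plate_mid; same axes.
- plate: The same notched plate; origin under its centre, 3 mm below plate_mid; same axes.
- plate_rest: Fixed wooden rest under the notched plate: block 76 (x) x 26 (y) x 25 mm high, parallel to the plate, which overhangs it by 12 mm on either long side and 17 mm at either end. Origin centre of its underside, on the bench (z = 0).
- spare_mid (a point): Centre of the spare plate: same glass, size and frosted ends but no notch, loose on an identical wooden rest. Leave it alone.
- wand_grip (a point): Grip point on the axis of the loose code reader, 113 mm above its lower end: a grey round wand, 150 mm long, 30 mm in diameter below and 28 mm over the part to grip (85 to 142 mm up), 130 g, standing upright in its holder. z points up along the wand; it is round, so its yaw is free.
- wand_nose (a point): Centre of the reader's lower end, its reading window, which looks along the wand's -z. 113 mm below wand_grip; same axes.
- wand: The same reader; origin and axes are those of wand_nose.
- holder_seat (a point): Centre of the inner floor of the fixed black round holder, 8 mm above the bench, on which the reader stands. The holder is a tube of 44 mm inner and 56 mm outer diameter, its rim 60 mm above this floor, on a base disc of 84 mm diameter.
- pad_top (a point): Centre of the upper face of the fixed light pad, 30 mm above the bench. The pad is 130 (x) x 120 (y) mm, a grey case with a white face. A ridge 10 mm wide, rising 9 mm above the face, runs along its whole +x edge; x points to the ridge, z up.
- pad: The same light pad; origin centre of its underside on the bench, same axes as pad_top.
- wrench: Loose steel wrench, 160 mm long, lying on the bench. Bystander.
- spray: Loose white bottle, 66 mm in diameter, 180 mm high, standing. Bystander.
- jar: Loose glass jar with steel lid, 60 mm in diameter, 70 mm high. Bystander.
- hammer: Loose hammer, 240 mm long, lying on the bench. Bystander.
- square: Loose steel square, 150 mm blade and 100 mm stock, lying on the bench. Bystander.
- offcut: Loose offcut of square steel tube, 90 x 25 x 25 mm, lying on the bench. Bystander.
Mind the look-alikes: they are no part of the job. Leave any orange or purple look-alike of the plate alone.

How it is judged:
On the way, in this order (a step that is already met when the one before it is completed fails the run):
1. the reader is aimed down at the notched frosted end (beam within 14 mm of its middle, nose 20 to 100 mm from it) and held steady for 0.8 s, the plate still lying on its rest (x of plate_label in the frame of wand_nose between -0.014 and 0.014 m and y of plate_label in the frame of wand_nose between -0.014 and 0.014 m and z of plate_label in the frame of wand_nose between -0.1 and -0.02 m and linear speed of wand below 0.03 m/s and distance of plate_mid from where it was at the start of the episode below 0.02 m), for 0.8 s.
2. the reader stands in its holder again, let go (horizontal distance between wand_grip and holder_seat below 0.02 m and height (world z) of wand_grip below 0.13 m and angle between wand_grip's own z axis and vertical below 0.25 rad and contact force between the fingers and wand below 0.05 N), for 0.2 s.
At the end, for the whole second after the job is handed in: Still holding the notched plate by the rest of the glass, label up, level to 0.2 rad, at rest, touching only the gripper; notched end within 22 mm of the pad's centre, 40 to 130 mm above it, towards the ridge to 0.3 rad; reader upright in its holder, let go; all else within 30 mm of its start (all of step 2 and z of plate_label in the frame of pad_top between 0.04 and 0.13 m and horizontal distance between plate_label and pad_top below 0.022 m and angle between plate_label's own z axis and vertical below 0.2 rad and angle between the x axis of plate_label and the x axis of pad_top, either way round below 0.3 rad and x of plate_tail in the frame of pad_top below -0.05 m and contact force between the fingers and plate above 1 N and contact force between plate and pad below 0.05 N and x of the grasp point in the frame of plate_mid below 0.015 m and distance of each of spare_mid, wrench, spray, jar, hammer, square, offcut from where it was at the start of the episode below 0.03 m and linear speed of plate below 0.03 m/s); the arm keeps its last pose, push and grip.
It fails at once if the spare plate or a bystander is knocked out of place (distance of any of spare_mid, wrench, spray, jar, hammer, square, offcut from where it was at the start of the episode above 0.03 m).
It also fails if it takes over 72 s, if anything falls off the work surface, if the arm or the gripper's body presses on something with over 40 N, if the wrist force passes 120 N, or if a joint passes its speed limit or range.

## Working session

There is one attempt and no reset: what is moved stays moved. The work goes in short steps, Python scripts to look and compute and a shell command to move; the robot and the scene stay as the last step left them, time stands still between calls to the robot, and variables do not carry over. Pictures are saved under pics/ and viewed, about 8 in all and at most 12, crops included, and the job is handed in when it is done.

```bash
mkdir -p pics; ls
cat > h.py <<'E'
import numpy as np, cv2
from bench import bot
def cal(n):
    c=bot.calibration(n); f=200/np.tan(np.radians(c["fov_y"])/2)
    R=cv2.Rodrigues(np.array(c["rvec"],float))[0]; t=np.array(c["tvec"],float)
    K=np.array([[f,0,c["cx"]],[0,f,c["cy"]],[0,0,1.]])
    return K,R,t
def cloud(n,depth):
    K,R,t=cal(n); v,u=np.mgrid[0:400,0:640]
    p=np.stack([(u-K[0,2])/K[0,0]*depth,(v-K[1,2])/K[1,1]*depth,depth],-1)
    return (p-t)@R
def proj(n,P):
    K,R,t=cal(n); q=(np.atleast_2d(P)@R.T+t)@K.T
    return q[:,:2]/q[:,2:]
def save(n,img,s=1.25): cv2.imwrite(n,cv2.resize(img[:,:,::-1],None,fx=s,fy=s,interpolation=cv2.INTER_CUBIC))
E
python3 - <<'E'
from h import *
print(bot.grip_point_offset, bot.observe())
for n in ("top","side"):
    im,d=bot.camera(n); save(f"pics/{n}0.png",im); np.savez(f"{n}0.npz",im=im,d=d)
    print(n,bot.calibration(n))
    for q in ("plate_mid","plate_label","plate_tail","spare_mid","wand_grip","wand_nose","holder_seat","pad_top","plate_rest","wrench","spray","jar","hammer","square","offcut"):
        r=bot.place_of(q,n)
        print(q,[(round(x["confidence"],2),np.round(x["position"],3).tolist(),proj(n,x["position"]).round()[0].tolist()) for x in r[:4]])
E
```

```text
pics
0.0187 {'time': 0.0, 'qpos': array([ 1.14001438e+00,  2.60690239e-01, -1.39366818e-01,  1.17269095e+00,
       -5.87368085e-06,  1.57078316e+00]), 'qvel': array([ 0.00042677, -0.00088063, -0.00045673, -0.00055429,  0.00039561,
        0.0007195 ]), 'joint_efforts': array([-3.66623004e-03, -4.05677998e+01,  2.53922904e+01,  1.86791393e-02,
       -2.76638739e-04, -8.04740466e-06]), 'position': array([0.21895009, 0.4764216 , 0.23046249]), 'orientation': array([ 5.29067022e-04,  8.41893140e-01,  5.39643390e-01, -8.19974667e-04]), 'ft_force': array([-0.23617829, -0.34452408, -0.36049778]), 'wrist_torque': array([-0.03602432,  0.03036657,  0.00225176]), 'width': 1.0035531196625664}
top {'fov_y': 55.7669300280804, 'cx': 313.82762656252567, 'cy': 202.5610829058809, 'rvec': array([ 2.13372467, -2.16820288,  0.17224554]), 'tvec': array([0.02537807, 0.58334082, 0.99858755])}
plate_mid [(0.73, [0.36, 0.367, 0.008], [187.0, 287.0]), (0.58, [0.471, 0.251, 0.025], [229.0, 245.0]), (0.27, [0.496, 0.286, 0.027], [216.0, 236.0])]
plate_label [(0.97, [0.322, 0.373, 0.005], [185.0, 301.0]), (0.95,
[... 1925 characters left out ...]
[0.416, -0.333, 0.124], [270.0, 292.0])]
wand_nose [(0.95, [0.416, -0.332, 0.013], [273.0, 322.0]), (0.38, [0.493, 0.281, 0.032], [286.0, 172.0])]
holder_seat [(0.74, [0.413, -0.337, 0.01], [272.0, 324.0])]
pad_top [(0.34, [0.469, 0.249, 0.002], [281.0, 185.0])]
plate_rest []
wrench [(0.71, [0.372, 0.076, -0.001], [253.0, 220.0])]
spray [(0.75, [0.751, 0.309, -0.001], [357.0, 169.0])]
jar [(0.84, [0.807, 0.003, -0.005], [394.0, 222.0]), (0.44, [0.374, 0.076, 0.001], [254.0, 219.0]), (0.35, [0.416, -0.33, 0.011], [273.0, 321.0])]
hammer [(0.84, [0.701, -0.421, 0.002], [397.0, 341.0])]
square [(0.62, [0.576, 0.466, 0.003], [305.0, 149.0])]
offcut [(0.63, [0.367, -0.137, -0.0], [253.0, 269.0])]
```

View pics/top0.png

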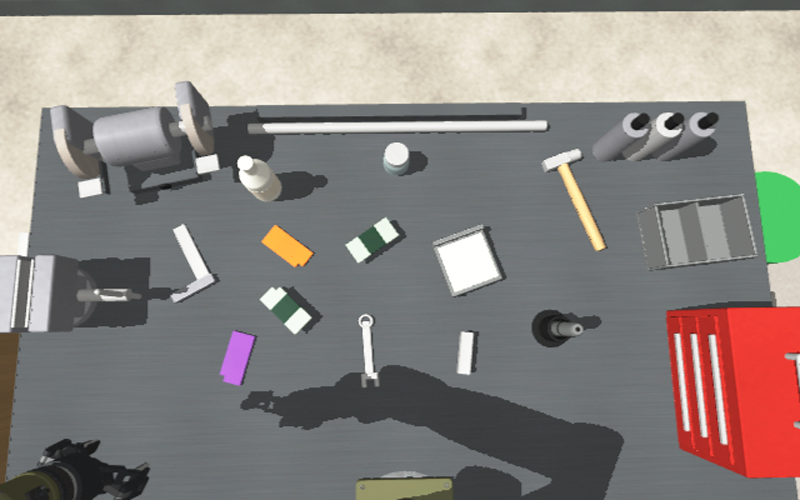

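View pics/side0.png

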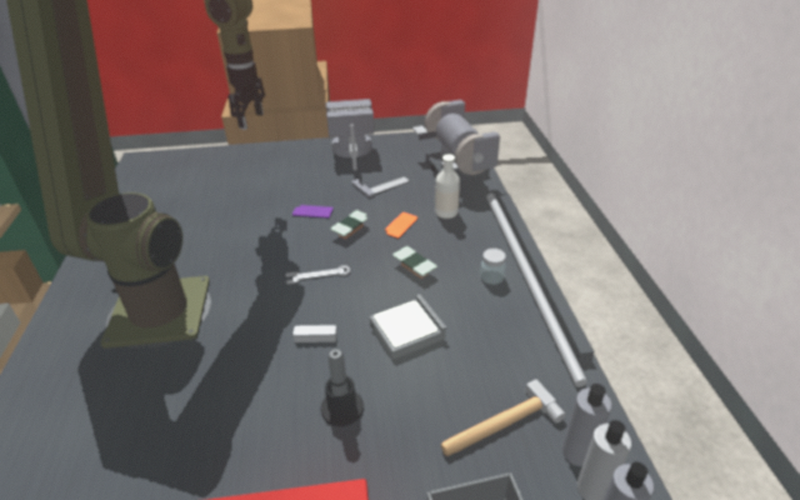

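Run:
```python
from h import *
im=np.load("top0.npz")["im"]
a=cv2.resize(im[205:285,170:270],None,fx=4,fy=4,interpolation=cv2.INTER_CUBIC)
b=cv2.resize(im[155:235,250:350],None,fx=4,fy=4,interpolation=cv2.INTER_CUBIC)
save("pics/crop.png",np.hstack([a,b]),1)
```

```text
(no output)
```

View pics/crop.png

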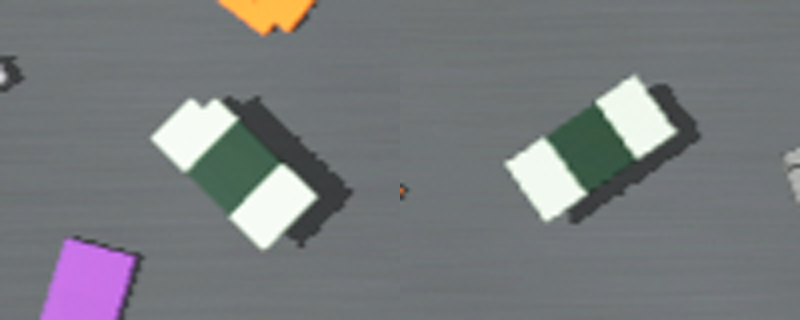

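The top view shows four plate-like things (800-px view):
- The orange (287,245) and purple (238,357) look-alikes are not part of the job.
- The dark plate at (375,240) has four intact corners, so it is the spare.
- The dark plate at (286,309) has a notch at its upper-left end, confirmed in the crop at (205,105), so it is the target.

The ridge is on the pad's far edge, and the reader stands at (555,328). Next I'll refine the poses.

Run:
```python
from h import *
def plane(n,px,z):
    K,R,t=cal(n); C=-R.T@t
    r=(np.c_[px,np.ones(len(px))]@np.linalg.inv(K).T)@R
    return C+r*((z-C[2])/r[:,2])[:,None]
for n in ("top","side"):
    D=np.load(n+"0.npz"); im,d=D["im"],D["d"]; P=cloud(n,d)
    X,Y,Z=P[...,0],P[...,1],P[...,2]
    m=(np.hypot(X-.465,Y-.25)<.075)&(Z>.024)&(Z<.04)&(d>0)
    r=cv2.minAreaRect(plane(n,np.argwhere(m)[:,::-1].astype(float),.031)[:,:2].astype(np.float32)*1000)
    print(n,"plate",r,np.median(Z[m]),m.sum())
    m=(np.hypot(X-.57,Y+.153)<.11)&(Z>.022)&(Z<.036)&(d>0)
    r=cv2.minAreaRect(P[m][:,:2].astype(np.float32)*1000); print("pad",r,np.median(Z[m]))
    m=(np.hypot(X-.57,Y+.153)<.11)&(Z>.0365)&(Z<.05)&(d>0); print("ridge",P[m].mean(0),m.sum(),cv2.minAreaRect(P[m][:,:2].astype(np.float32)*1000))
    for a,b in ((.085,.14),(.10,.16)):
        m=(np.hypot(X-.414,Y+.335)<.04)&(Z>a)&(Z<b)&(d>0); print("wand",P[m].min(0),P[m].max(0),P[m].mean(0))
    m=(np.hypot(X-.414,Y+.335)<.05)&(Z>.055)&(Z<.075)&(d>0); q=P[m][:,:2]
    print("rim",P[m].min(0),P[m].max(0),m.sum(), Z[(np.hypot(X-.414,Y+.335)<.05)].max())
```

```text
top plate ((467.8634338378906, 253.743408203125), (109.7930908203125, 49.38426208496094), 45.211063385009766) 0.030338408522155646 737
pad ((567.9385986328125, -148.96173095703125), (129.7937774658203, 120.52696228027344), 19.441692352294922) 0.02870483824117473
ridge [ 0.62361613 -0.1293534   0.03870424] 133 ((594.9174194335938, -130.37924194335938), (101.39380645751953, 111.97097778320312), 2.5226643085479736)
wand [ 0.40115856 -0.33753912  0.08532298] [ 0.42917348 -0.31943992  0.139961  ] [ 0.41503584 -0.3237855   0.11046419]
wand [ 0.40143331 -0.34654417  0.10104123] [ 0.42664052 -0.31965958  0.15956328] [ 0.41456871 -0.32846816  0.14224452]
rim [ 0.38744526 -0.35772455  0.05503303] [ 0.44240857 -0.30594761  0.0749777 ] 176 0.16063190610211703
side plate ((469.2527160644531, 245.6988983154297), (114.0537338256836, 55.31064224243164), 45.414794921875) 0.0290806321593358 291
pad ((569.701416015625, -152.27822875976562), (133.65899658203125, 122.740234375), 19.500043869018555) 0.02844412737789319
ridge [ 0.62671275 -0.13755161  0.03839493] 91 ((625.6763916015625, -133.31442260742188), (11.608495712280273, 118.39599609375), 18.87470817565918)
wand [ 0.40089687 -0.352336    0.08579674] [ 0.4308832  -0.33480554  0.13994872] [ 0.41666831 -0.34682218  0.11203073]
wand [ 0.40209601 -0.35205975  0.1004674 ] [ 0.42980216 -0.32656947  0.15975099] [ 0.41640874 -0.34442728  0.13538101]
rim [ 0.38885296 -0.36540382  0.05506989] [ 0.44322074 -0.31637659  0.07490842] 250 0.1603864532263613
```

Target plate: centre about (0.468, 0.252), yaw 45.2°. Pad: (0.569, -0.151), yaw about 19.4°. Wand: (0.4155, -0.3355). I'll move above the wand with the jaw axis at -45°, which suits the plate as well.

```bash
python3 -m creep '[[[0.15,-0.2,0.02],-110,1],[[0.15,-0.2,0.02],-110,1],[[0.15,-0.2,0.02],-110,1],[[0.15,-0.2,0.02],-110,1],[[0.15,-0.2,0.02],-110,1],[[0.15,-0.2,0.02],-110,1],[[0.2,-0.5,0.02],-110,1],[[0.2,-0.5,0.02],-110,1],[[0.2,-0.5,0.02],-110,1],[[0.2,-0.5,0.02],-110,1],[[0.2,-0.5,0.02],-110,1],[[0.2,-0.5,0.02],-110,1],[[0.2,-0.5,0.02],-110,1],[[0.1965,-0.8125,0.02],-110,1],[[0.1965,-0.8125,0.02],-110,1],[[0.1965,-0.8125,0.02],-110,1],[[0.1965,-0.8125,0.02],-110,1],[[0.1965,-0.8125,0.02],-110,1],[[0.1965,-0.8125,0.02],-110,1],[[0.1965,-0.8125,0.02],-110,1]]'
python3 - <<'E'
from h import *
s=bot.observe(); print(s["position"],s["orientation"],s["qpos"],s["ft_force"])
E
```

```text
time: 3.27
position: [0.4154, -0.3039, 0.2515]
orientation: [-0.0, 0.925, -0.38, 0.0]
ft_force: [1.5, 1.2, -0.2]
width: 0.998
[ 0.41536955 -0.30385802  0.25146683] [-3.12456777e-05  9.24831184e-01 -3.80377694e-01  2.98640661e-04] [-6.31706141e-01  2.33977677e-01 -1.20684353e-01  1.21556929e+00
  2.03524120e-04  1.71949959e+00] [ 1.54375336  1.2114153  -0.18838302]
```

```bash
python3 -m creep '[[[0,-0.031,0],0,1],[[0,-0.031,0],0,1],[[0,-0.031,0],0,1],[[0,-0.031,0],0,1]]'
```

```text
time: 3.6
position: [0.4155, -0.3321, 0.251]
orientation: [-0.0, 0.925, -0.38, -0.001]
ft_force: [-0.9, 0.1, -0.7]
width: 1.002
```

```bash
python3 -m creep '[[[0,-0.0035,-0.04],0,1],[[0,-0.0035,-0.08],0,1],[[0,-0.0035,-0.11],0,1],[[0,-0.0035,-0.13],0,1],[[0,-0.0035,-0.146],0,1],[[0,-0.0035,-0.146],0,1],[[0,-0.0035,-0.146],0,1],[[0,-0.0035,-0.146],0,1]]'
python3 - <<'E'
from h import *
for n in ("top","side"):
    im,d=bot.camera(n); uv=proj(n,[.4155,-.3355,.12])[0].astype(int); u,v=np.clip(uv,[60,50],[580,350])
    save(f"pics/g_{n}.png",im[v-50:v+50,u-60:u+60],5)
    P=cloud(n,d);X,Y,Z=P[...,0],P[...,1],P[...,2]
E
python3 -c "
import cv2,numpy as np
a=[cv2.resize(cv2.imread(f'pics/g_{n}.png'),(400,333)) for n in ('top','side')]
cv2.imwrite('pics/g.png',np.hstack(a))"
```

```text
time: 4.27
position: [0.4167, -0.3357, 0.1066]
orientation: [0.0, 0.925, -0.379, 0.001]
ft_force: [0.8, 0.0, 0.6]
width: 0.999
```

View pics/g.png

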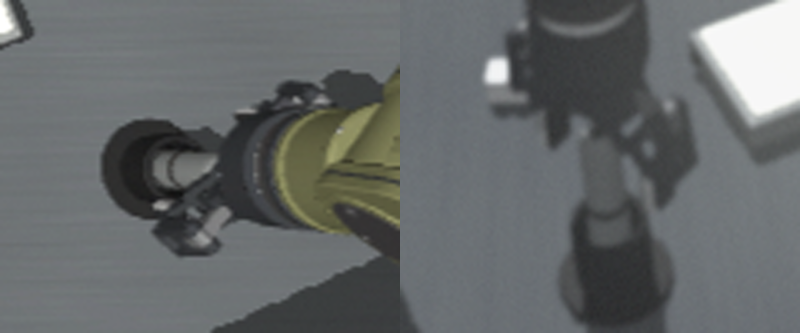

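The wand stands between the open fingers in both views (left picture at (185,165), right at (605,185)). I'll close on it and lift.

```bash
python3 -m creep '[[[0,0,0],0,0],[[0,0,0],0,0],[[0,0,0],0,0],[[0,0,0],0,0],[[0,0,0],0,0],[[0,0,0],0,0],[[0,0,0],0,0],[[0,0,0],0,0]]'; python3 -m creep '[[[0,0,0.03],0,0],[[0,0,0.07],0,0],[[0,0,0.1],0,0],[[0,0,0.12],0,0],[[0,0,0.12],0,0],[[0,0,0.12],0,0]]'
```

```text
time: 5.03
position: [0.4155, -0.3358, 0.1056]
orientation: [-0.0, 0.925, -0.38, -0.0]
ft_force: [-2.2, 2.0, 5.9]
width: 0.316
time: 5.53
position: [0.4166, -0.3368, 0.2261]
orientation: [0.0, 0.925, -0.38, 0.001]
ft_force: [-0.4, -0.3, -2.0]
width: 0.319
```

```bash
python3 -m creep '[[[0.03,0.04,0],0,0],[[0.03,0.08,0],0,0],[[0.04,0.12,0],0,0],[[0.05,0.16,0],0,0],[[0.06,0.2,0],0,0],[[0.06,0.24,0],0,0],[[0.07,0.28,0],0,0],[[0.07,0.32,0],0,0],[[0.08,0.36,0],0,0],[[0.08,0.4,0],0,0],[[0.08,0.44,0],0,0],[[0.08,0.48,0],0,0],[[0.08,0.52,0],0,0],[[0.08,0.56,0],0,0],[[0.08,0.59,0],0,0],[[0.08,0.615,0],0,0],[[0.08,0.615,0],0,0],[[0.08,0.615,0],0,0],[[0.08,0.615,-0.02],0,0],[[0.08,0.615,-0.02],0,0]]'
python3 - <<'E'
from h import *
for n in ("top","side"):
    im,d=bot.camera(n); u,v=proj(n,[.4955,.279,.08])[0].astype(int); np.savez(f"{n}1.npz",im=im,d=d)
    save(f"pics/n_{n}.png",cv2.resize(im[v-60:v+60,u-60:u+60],(400,400),interpolation=cv2.INTER_CUBIC),1)
    for q in ("wand_nose","wand_grip","plate_label","plate_mid"):
        print(n,q,[(round(x["confidence"],2),np.round(x["position"],3).tolist()) for x in bot.place_of(q,n)[:3]])
    P=cloud(n,d);X,Y,Z=P[...,0],P[...,1],P[...,2]
    for a,b in ((.105,.12),(.12,.135),(.135,.15),(.15,.165)):
        m=(np.hypot(X-.4955,Y-.279)<.03)&(Z>a)&(Z<b)&(d>0)
        if m.sum(): print(n,a,m.sum(),P[m].min(0).round(4),P[m].max(0).round(4))
print(bot.observe()["position"])
a=[cv2.imread(f'pics/n_{n}.png') for n in ('top','side')]
cv2.imwrite('pics/n.png',np.hstack(a))
E
```

```text
time: 7.2
position: [0.4936, 0.2766, 0.2013]
orientation: [0.003, 0.925, -0.381, -0.002]
ft_force: [-0.8, -0.5, -1.9]
width: 0.317
top wand_nose [(0.23, [0.362, -0.138, 0.0])]
top wand_grip [(0.52, [0.493, 0.281, 0.219])]
top plate_label [(0.86, [0.498, 0.283, 0.026]), (0.71, [0.58, 0.221, 0.008]), (0.69, [0.322, 0.374, 0.006])]
top plate_mid [(0.92, [0.36, 0.366, 0.004]), (0.82, [0.608, 0.252, 0.001]), (0.61, [0.47, 0.25, 0.026])]
top 0.105 14 [0.479  0.2618 0.1077] [0.5015 0.2742 0.1191]
top 0.12 18 [0.4786 0.2628 0.1218] [0.5053 0.2767 0.135 ]
top 0.135 17 [0.48   0.2618 0.1356] [0.5021 0.2713 0.1485]
top 0.15 18 [0.4794 0.2625 0.151 ] [0.5038 0.2815 0.1645]
side wand_nose [(0.69, [0.496, 0.28, 0.11]), (0.39, [0.575, 0.464, -0.0])]
side wand_grip [(0.75, [0.495, 0.278, 0.223])]
side plate_label [(0.81, [0.579, 0.229, 0.008]), (0.72, [0.494, 0.28, 0.031]), (0.54, [0.324, 0.374, 0.004])]
side plate_mid [(0.8, [0.36, 0.366, 0.005]), (0.75, [0.464, 0.253, 0.031]), (0.73, [0.606, 0.265, 0.001])]
side 0.105 25 [0.4823 0.2583 0.1056] [0.5097 0.2784 0.1198]
side 0.12 34 [0.4832 0.2585 0.1201] [0.5103 0.274  0.1336]
side 0.135 34 [0.484  0.2572 0.1366] [0.5115 0.2743 0.1499]
side 0.15 37 [0.4848 0.2535 0.1502] [0.5126 0.2796 0.1643]
[0.496163   0.27883809 0.20583531]
```

View pics/n.png

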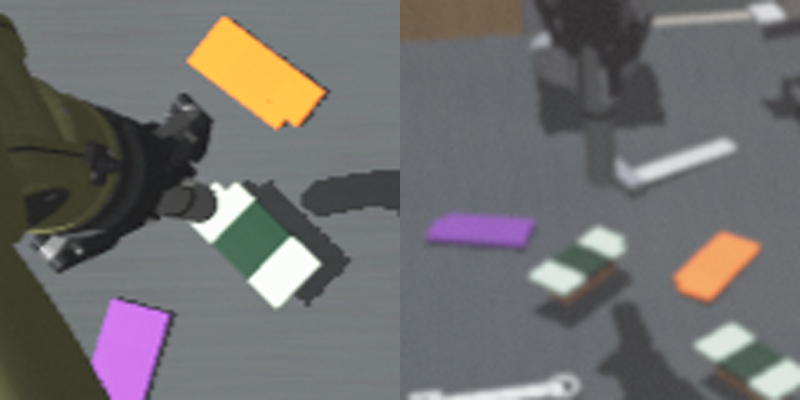

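The reader hangs upright over the notched end (left picture, nose at (205,203), next to the notch). I'll lower it to about 5 cm and hold.

```bash
python3 -m creep '[[[0,0,-0.015],0,0],[[0,0,-0.027],0,0],[[0,0,-0.027],0,0],[[0,0,-0.027],0,0],[[0,0,-0.027],0,0],[[0,0,-0.027],0,0],[[0,0,-0.027],0,0],[[0,0,-0.027],0,0],[[0,0,-0.027],0,0],[[0,0,-0.027],0,0],[[0,0,-0.027],0,0],[[0,0,-0.027],0,0],[[0,0,-0.027],0,0],[[0,0,-0.027],0,0],[[0,0,-0.027],0,0],[[0,0,-0.027],0,0],[[0,0,-0.027],0,0],[[0,0,-0.027],0,0],[[0,0,-0.027],0,0],[[0,0,-0.027],0,0]]'
python3 - <<'E'
from h import *
for n in ("side","top"):
    im,d=bot.camera(n)
    for q in ("wand_nose","plate_label","plate_mid"):
        print(n,q,[(round(x["confidence"],2),np.round(x["position"],3).tolist()) for x in bot.place_of(q,n)[:3]])
print(bot.observe()["position"],bot.observe()["qvel"])
E
```

```text
time: 9.37
position: [0.4959, 0.2789, 0.1783]
orientation: [0.0, 0.925, -0.38, -0.0]
ft_force: [-1.0, 0.1, -1.3]
width: 0.313
side wand_nose [(0.82, [0.494, 0.284, 0.081])]
side plate_label [(0.64, [0.578, 0.227, 0.008]), (0.59, [0.323, 0.375, 0.004]), (0.54, [0.489, 0.278, 0.03])]
side plate_mid [(0.8, [0.605, 0.261, 0.002]), (0.79, [0.362, 0.365, 0.002])]
top wand_nose [(0.55, [0.498, 0.279, 0.082]), (0.25, [0.364, -0.138, -0.0])]
top plate_label [(0.8, [0.582, 0.223, 0.007]), (0.7, [0.497, 0.285, 0.03]), (0.67, [0.323, 0.372, 0.004])]
top plate_mid [(0.93, [0.467, 0.25, 0.028]), (0.83, [0.362, 0.368, 0.004]), (0.73, [0.606, 0.252, 0.002])]
[0.49583595 0.27883223 0.17828518] [-0.00076894 -0.0002973  -0.00065584  0.00090684  0.00112685 -0.00105522]
```

The aim was held within a few mm for more than 1.4 s. Now I'll take the reader back above the holder.

```bash
python3 -m creep '[[[0,0,0.03],0,0],[[0,-0.03,0.05],0,0],[[0,-0.07,0.05],0,0],[[0,-0.11,0.05],0,0],[[0,-0.15,0.05],0,0],[[0,-0.19,0.05],0,0],[[0,-0.23,0.05],0,0],[[0,-0.27,0.05],0,0],[[-0.01,-0.31,0.05],0,0],[[-0.02,-0.35,0.05],0,0],[[-0.03,-0.39,0.05],0,0],[[-0.04,-0.43,0.05],0,0],[[-0.05,-0.47,0.05],0,0],[[-0.06,-0.51,0.05],0,0],[[-0.07,-0.55,0.05],0,0],[[-0.08,-0.585,0.05],0,0],[[-0.08,-0.6145,0.05],0,0],[[-0.08,-0.6145,0.05],0,0],[[-0.08,-0.6145,0.05],0,0],[[-0.08,-0.6145,0.05],0,0]]'; python3 -m creep '[[[0,0,0],0,0],[[0,0,0],0,0],[[0,0,0],0,0]]'
python3 - <<'E'
from h import *
for n in ("side","top"):
    im,d=bot.camera(n)
    for q in ("wand_nose","wand_grip","holder_seat"):
        print(n,q,[(round(x["confidence"],2),np.round(x["position"],3).tolist()) for x in bot.place_of(q,n)[:2]])
    P=cloud(n,d);X,Y,Z=P[...,0],P[...,1],P[...,2]
    for a,b in ((.13,.15),(.15,.17),(.05,.068)):
        m=(np.hypot(X-.4155,Y+.3355)<.04)&(Z>a)&(Z<b)&(d>0)
        if m.sum(): print(n,a,m.sum(),P[m].min(0).round(4),P[m].max(0).round(4))
E
```

```text
time: 11.43
position: [0.4156, -0.3353, 0.2281]
orientation: [-0.0, 0.925, -0.38, -0.0]
ft_force: [-0.0, 0.9, -0.7]
width: 0.32
time: 11.68
position: [0.4161, -0.3346, 0.2284]
orientation: [-0.0, 0.925, -0.379, -0.0]
ft_force: [-0.2, -0.2, -1.4]
width: 0.318
side wand_nose [(0.74, [0.416, -0.326, 0.131]), (0.59, [0.809, 0.002, -0.003])]
side wand_grip [(0.81, [0.416, -0.339, 0.243])]
side holder_seat [(0.88, [0.412, -0.335, 0.011])]
side 0.13 64 [ 0.4028 -0.3516  0.1302] [ 0.432  -0.3361  0.1493]
side 0.15 84 [ 0.4024 -0.3523  0.1501] [ 0.432  -0.3357  0.1698]
side 0.05 278 [ 0.3889 -0.3656  0.05  ] [ 0.4432 -0.3092  0.068 ]
top wand_nose [(0.51, [0.416, -0.336, 0.135])]
top wand_grip [(0.8, [0.417, -0.335, 0.244])]
top holder_seat [(0.76, [0.412, -0.335, 0.007])]
top 0.13 29 [ 0.4024 -0.3277  0.1336] [ 0.429  -0.3192  0.1495]
top 0.15 39 [ 0.4027 -0.3284  0.1505] [ 0.429  -0.3184  0.1694]
top 0.05 129 [ 0.3873 -0.3556  0.0501] [ 0.4425 -0.3063  0.068 ]
```

```bash
python3 -m creep '[[[-0.001,-0.001,-0.03],0,0],[[-0.001,-0.001,-0.05],0,0],[[-0.001,-0.001,-0.065],0,0],[[-0.001,-0.001,-0.08],0,0],[[-0.001,-0.001,-0.095],0,0],[[-0.001,-0.001,-0.11],0,0],[[-0.001,-0.001,-0.118],0,0],[[-0.001,-0.001,-0.122],0,0],[[-0.001,-0.001,-0.122],0,0],[[-0.001,-0.001,-0.122],0,0],[[-0.001,-0.001,-0.122],0,0]]'
```

```text
time: 13.0
position: [0.4153, -0.3371, 0.1069]
orientation: [0.0, 0.925, -0.38, 0.001]
ft_force: [0.2, 0.1, -1.4]
width: 0.314
```

```bash
python3 -m creep '[[[0,0.001,-0.001],0,0],[[0,0.001,-0.001],0,0.5],[[0,0.001,-0.001],0,1],[[0,0.001,-0.001],0,1],[[0,0.001,-0.001],0,1],[[0,0.001,-0.001],0,1],[[0,0.001,-0.001],0,1],[[0,0.001,-0.001],0,1]]'; python3 -m creep '[[[0,0,0.03],0,1],[[0,0,0.06],0,1],[[0,0,0.1],0,1],[[0,0,0.13],0,1],[[0,0.03,0.13],0,1],[[0,0.06,0.13],0,1]]'
python3 - <<'E'
from h import *
for n in ("side","top"):
    im,d=bot.camera(n)
    for q in ("wand_nose","wand_grip","plate_label","plate_mid","plate_tail"):
        print(n,q,[(round(x["confidence"],2),np.round(x["position"],3).tolist()) for x in bot.place_of(q,n)[:3]])
    P=cloud(n,d);X,Y,Z=P[...,0],P[...,1],P[...,2]
    for a,b in ((.07,.11),(.11,.14),(.14,.17)):
        m=(np.hypot(X-.4155,Y+.3355)<.03)&(Z>a)&(Z<b)&(d>0)
        if m.sum(): print(n,a,m.sum(),P[m].min(0).round(4),P[m].max(0).round(4))
E
```

```text
time: 13.67
position: [0.4149, -0.3357, 0.1053]
orientation: [0.0, 0.925, -0.38, 0.0]
ft_force: [0.3, 0.5, 0.2]
width: 0.996
time: 14.17
position: [0.4167, -0.2771, 0.2379]
orientation: [0.001, 0.924, -0.381, 0.003]
ft_force: [0.4, 0.9, -0.9]
width: 0.996
side wand_nose [(0.8, [0.416, -0.333, 0.013]), (0.62, [0.413, -0.337, 0.008]), (0.25, [0.427, 0.22, 0.027])]
side wand_grip [(0.81, [0.414, -0.338, 0.121]), (0.16, [0.416, -0.333, 0.007])]
side plate_label [(0.58, [0.578, 0.228, 0.005]), (0.54, [0.492, 0.281, 0.031])]
side plate_mid [(0.58, [0.606, 0.264, 0.0]), (0.45, [0.466, 0.25, 0.031]), (0.21, [0.426, 0.217, 0.026])]
side plate_tail [(0.85, [0.639, 0.3, 0.001]), (0.72, [0.424, 0.218, 0.027]), (0.55, [0.411, -0.34, 0.124])]
side 0.07 152 [ 0.394  -0.3536  0.0701] [ 0.4308 -0.3354  0.1099]
side 0.11 106 [ 0.4019 -0.3524  0.1108] [ 0.4293 -0.3371  0.1399]
side 0.14 132 [ 0.4015 -0.3541  0.1407] [ 0.4285 -0.3266  0.1603]
top wand_nose [(0.48, [0.415, -0.334, 0.013])]
top wand_grip [(0.53, [0.41, -0.333, 0.122]), (0.41, [0.571, -0.153, 0.031])]
top plate_label [(0.9, [0.321, 0.376, 0.01]), (0.84, [0.582, 0.223, 0.007]), (0.83, [0.497, 0.283, 0.027])]
top plate_mid [(0.91, [0.468, 0.251, 0.027]), (0.87, [0.36, 0.365, 0.004]), (0.66, [0.605, 0.254, 0.001])]
top plate_tail [(0.95, [0.643, 0.302, 0.003]), (0.85, [0.431, 0.214, 0.029]), (0.6, [0.415, 0.349, 0.006])]
top 0.07 65 [ 0.3902 -0.34    0.07  ] [ 0.4292 -0.31    0.1093]
top 0.11 37 [ 0.4068 -0.3332  0.1118] [ 0.4291 -0.3194  0.1397]
top 0.14 11 [ 0.4122 -0.325   0.1402] [ 0.4266 -0.3188  0.1501]
```

The reader stands upright in its holder and is released. Now I'll go to the plate, aiming 5 mm behind its centre.

```bash
python3 -m creep '[[[0.01,0.04,0],0,1],[[0.02,0.08,0],0,1],[[0.03,0.12,0],0,1],[[0.04,0.16,0],0,1],[[0.05,0.2,0],0,1],[[0.05,0.24,0],0,1],[[0.05,0.28,0],0,1],[[0.05,0.32,0],0,1],[[0.05,0.36,0],0,1],[[0.05,0.4,0],0,1],[[0.05,0.44,0],0,1],[[0.05,0.48,0],0,1],[[0.05,0.51,0],0,1],[[0.05,0.524,0],0,1],[[0.05,0.524,-0.04],0,1],[[0.05,0.524,-0.08],0,1],[[0.05,0.524,-0.12],0,1],[[0.05,0.524,-0.13],0,1],[[0.05,0.524,-0.13],0,1],[[0.05,0.524,-0.13],0,1]]'; python3 -m creep '[[[0,0,0],0,1],[[0,0,0],0,1],[[0,0,0],0,1]]'
python3 - <<'E'
from h import *
print(bot.observe()["position"],bot.observe()["orientation"])
a=[]
for n in ("top","side"):
    im,d=bot.camera(n); u,v=proj(n,[.465,.25,.05])[0].astype(int)
    a.append(cv2.resize(im[v-50:v+50,u-50:u+50],(400,400),interpolation=cv2.INTER_CUBIC))
    for q in ("plate_mid","plate_label","plate_tail"):
        print(n,q,[(round(x["confidence"],2),np.round(x["position"],3).tolist()) for x in bot.place_of(q,n)[:3]])
save("pics/p.png",np.hstack(a),1)
E
```

```text
time: 16.43
position: [0.4653, 0.248, 0.106]
orientation: [0.0, 0.925, -0.38, -0.0]
ft_force: [-0.1, -0.2, 0.6]
width: 1.008
time: 16.68
position: [0.4666, 0.2491, 0.1075]
orientation: [-0.002, 0.925, -0.38, 0.001]
ft_force: [0.5, 0.5, -0.2]
width: 1.004
[0.46657366 0.24907773 0.10750457] [-0.00166148  0.92488054 -0.3802517   0.00136676]
top plate_mid [(0.88, [0.469, 0.255, 0.026]), (0.66, [0.607, 0.255, 0.002])]
top plate_label [(0.66, [0.581, 0.222, 0.006]), (0.56, [0.496, 0.284, 0.027]), (0.3, [0.415, -0.335, 0.009])]
top plate_tail [(0.96, [0.428, 0.21, 0.03]), (0.96, [0.645, 0.301, 0.004])]
side plate_mid [(0.82, [0.605, 0.262, 0.001]), (0.52, [0.365, 0.366, 0.004])]
side plate_label [(0.72, [0.325, 0.373, 0.005]), (0.67, [0.746, 0.309, 0.002]), (0.6, [0.579, 0.229, 0.006])]
side plate_tail [(0.67, [0.425, 0.217, 0.029]), (0.58, [0.639, 0.301, 0.001]), (0.52, [0.412, 0.357, 0.003])]
```

View pics/p.png

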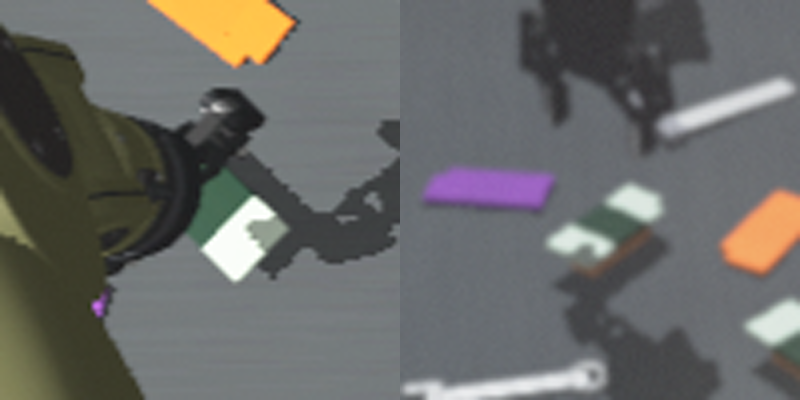

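The plate has not moved and lies between the fingers. I'll descend.

```bash
python3 -m creep '[[[-0.002,-0.001,-0.03],0,1],[[-0.002,-0.001,-0.05],0,1],[[-0.002,-0.001,-0.065],0,1],[[-0.002,-0.001,-0.08],0,1],[[-0.002,-0.001,-0.09],0,1],[[-0.002,-0.001,-0.096],0,1],[[-0.002,-0.001,-0.096],0,1],[[-0.002,-0.001,-0.096],0,1]]'; python3 -m creep '[[[0,0,0],0,0.8],[[0,0,0],0,0.6],[[0,0,0],0,0.4],[[0,0,0],0,0.2],[[0,0,0],0,0],[[0,0,0],0,0],[[0,0,0],0,0],[[0,0,0],0,0]]'
```

```text
time: 17.75
position: [0.463, 0.2474, 0.0094]
orientation: [0.0, 0.925, -0.38, -0.0]
ft_force: [0.4, 0.5, -0.0]
width: 0.999
time: 18.42
position: [0.4635, 0.2478, 0.0104]
orientation: [-0.001, 0.925, -0.38, 0.001]
ft_force: [-1.3, -0.9, 5.1]
width: 0.565
```

```bash
python3 -m creep '[[[0,0,0.01],0,0],[[0,0,0.03],0,0],[[0,0,0.06],0,0],[[0,0,0.1],0,0],[[0,0,0.13],0,0],[[0,0,0.13],0,0],[[0,0,0.13],0,0],[[0,0,0.13],0,0]]'
python3 - <<'E'
from h import *
s=bot.observe();print(s["position"],s["ft_force"],s["width"])
a=[]
for n in ("top","side"):
    im,d=bot.camera(n); u,v=proj(n,[.465,.25,.16])[0].astype(int)
    a.append(cv2.resize(im[v-50:v+50,u-50:u+50],(400,400),interpolation=cv2.INTER_CUBIC))
    for q in ("plate_mid","plate_label","plate_tail"):
        print(n,q,[(round(x["confidence"],2),np.round(x["position"],3).tolist()) for x in bot.place_of(q,n)[:3]])
save("pics/l.png",np.hstack(a),1)
E
```

```text
time: 19.08
position: [0.4625, 0.2471, 0.1394]
orientation: [0.0, 0.925, -0.38, -0.0]
ft_force: [-0.9, -0.1, -0.7]
width: 0.566
[0.46251754 0.24712344 0.13936668] [-0.86108804 -0.10687401 -0.65452686] 0.5658023322506821
top plate_mid [(0.73, [0.468, 0.248, 0.155]), (0.64, [0.604, 0.254, 0.002]), (0.37, [0.36, 0.366, 0.003])]
top plate_label [(0.71, [0.581, 0.221, 0.005])]
top plate_tail [(0.96, [0.643, 0.304, 0.001]), (0.67, [0.703, -0.417, -0.0]), (0.63, [0.429, 0.214, 0.157])]
side plate_mid [(0.86, [0.605, 0.264, -0.0]), (0.65, [0.468, 0.25, 0.156]), (0.63, [0.362, 0.366, 0.004])]
side plate_label [(0.81, [0.326, 0.376, 0.004]), (0.77, [0.491, 0.278, 0.157]), (0.76, [0.58, 0.23, 0.005])]
side plate_tail [(0.57, [0.639, 0.301, 0.004]), (0.56, [0.413, 0.352, 0.003]), (0.47, [0.428, 0.214, 0.154])]
```

View pics/l.png

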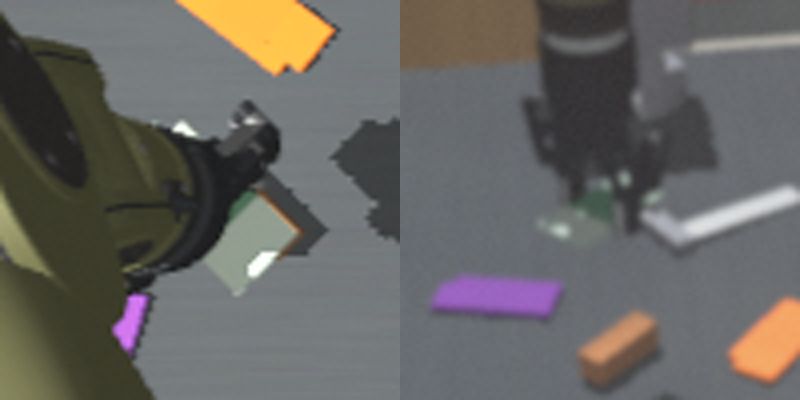

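The plate is held level, with its empty rest visible below at (620,350) in the right picture. Now I'll carry it to the pad and turn it about -26°.

```bash
python3 -m creep '[[[0,-0.03,0],-2,0],[[0.01,-0.06,0],-4,0],[[0.01,-0.09,0],-6,0],[[0.02,-0.12,0],-8,0],[[0.02,-0.15,0],-10,0],[[0.03,-0.18,0],-12,0],[[0.03,-0.21,0],-14,0],[[0.04,-0.24,0],-16,0],[[0.04,-0.27,0],-18,0],[[0.05,-0.3,0],-20,0],[[0.05,-0.33,0],-22,0],[[0.06,-0.36,0],-24,0],[[0.06,-0.385,0],-26,0],[[0.065,-0.405,0],-26,0],[[0.065,-0.414,0],-26,0],[[0.065,-0.414,-0.02],-26,0],[[0.065,-0.414,-0.04],-26,0],[[0.065,-0.414,-0.05],-26,0],[[0.065,-0.414,-0.05],-26,0],[[0.065,-0.414,-0.05],-26,0]]'; python3 -m creep '[[[0,0,0],0,0],[[0,0,0],0,0],[[0,0,0],0,0],[[0,0,0],0,0],[[0,0,0],0,0],[[0,0,0],0,0]]'
python3 - <<'E'
from h import *
s=bot.observe();print(s["position"],s["orientation"],s["ft_force"],s["width"])
a=[]
for n in ("top","side"):
    im,d=bot.camera(n); u,v=proj(n,[.55,-.16,.08])[0].astype(int); np.savez(f"{n}2.npz",im=im,d=d)
    a.append(cv2.resize(im[v-60:v+60,u-60:u+60],(400,400),interpolation=cv2.INTER_CUBIC))
    for q in ("plate_mid","plate_label","plate_tail","pad_top","wand_grip","spare_mid","wrench","spray","jar","hammer","square","offcut"):
        print(n,q,[(round(x["confidence"],2),np.round(x["position"],3).tolist()) for x in bot.place_of(q,n)[:3]])
save("pics/f.png",np.hstack(a),1)
E
```

```text
time: 21.15
position: [0.5272, -0.1659, 0.0889]
orientation: [0.0, 0.816, -0.578, -0.001]
ft_force: [-0.8, -0.1, -0.3]
width: 0.569
time: 21.65
position: [0.5281, -0.1667, 0.0896]
orientation: [-0.0, 0.816, -0.578, 0.0]
ft_force: [0.8, 0.1, -0.3]
width: 0.564
[ 0.52807087 -0.16667137  0.08964501] [-1.03767902e-04  8.15725043e-01 -5.78439765e-01  2.86660499e-04] [ 0.76844154  0.09339658 -0.33421344] 0.563941894861144
top plate_mid [(0.73, [0.537, -0.167, 0.105]), (0.65, [0.61, 0.253, -0.001]), (0.56, [0.361, 0.364, 0.005])]
top plate_label [(0.84, [0.582, 0.222, 0.004]), (0.69, [0.325, 0.372, 0.006]), (0.4, [0.701, -0.417, -0.006])]
top plate_tail [(0.85, [0.484, -0.184, 0.109]), (0.78, [0.416, 0.353, 0.005]), (0.76, [0.643, 0.304, 0.003])]
top pad_top [(0.88, [0.571, -0.153, 0.03]), (0.17, [0.578, 0.465, -0.001])]
top wand_grip []
top spare_mid [(0.61, [0.617, 0.062, 0.027])]
top wrench [(0.67, [0.374, 0.074, -0.003]), (0.17, [0.481, -0.182, 0.107])]
top spray [(0.74, [0.743, 0.305, -0.006])]
top jar []
top hammer [(0.91, [0.7, -0.419, -0.0])]
top square [(0.95, [0.578, 0.465, -0.0])
[... 166 characters left out ...]
_label [(0.75, [0.325, 0.377, 0.006]), (0.73, [0.569, -0.153, 0.11]), (0.42, [0.577, 0.228, 0.007])]
side plate_tail [(0.83, [0.413, 0.352, 0.005]), (0.58, [0.637, 0.3, -0.001])]
side pad_top [(0.9, [0.57, -0.15, 0.03]), (0.31, [0.373, 0.074, 0.001])]
side wand_grip [(0.7, [0.411, -0.34, 0.122])]
side spare_mid [(0.59, [0.619, 0.06, 0.024])]
side wrench [(0.55, [0.371, 0.076, 0.001])]
side spray [(0.74, [0.747, 0.308, 0.0]), (0.5, [0.701, -0.416, -0.003])]
side jar [(0.74, [0.806, 0.002, -0.003]), (0.23, [0.47, 0.251, -0.0])]
side hammer [(0.64, [0.701, -0.421, -0.002])]
side square [(0.41, [0.412, -0.339, 0.011])]
side offcut [(0.78, [0.365, -0.137, -0.003]), (0.49, [0.702, -0.42, -0.003])]
```

View pics/f.png

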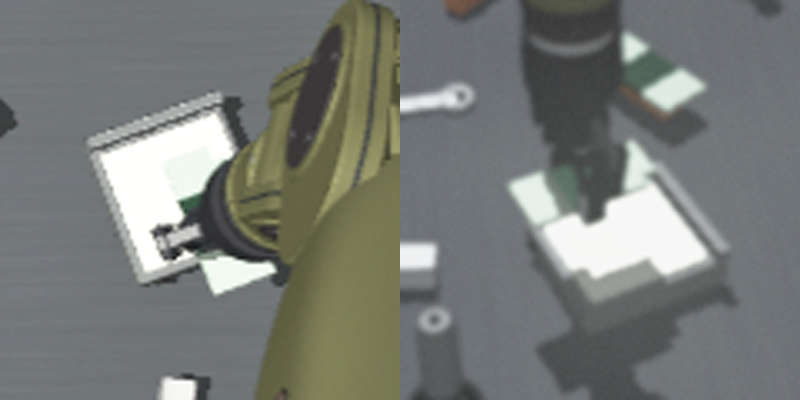

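The plate hangs level over the pad (left picture (185,170), right (625,165)), with the notched end towards the ridge and aligned with the pad. The reader stands in its holder (right picture (432,325)). All checks agree, so I'm handing in.

```bash
python3 -c "
from bench import bot
print(bot.sign_off()); s=bot.observe(); print(s['time'],s['position'],s['width'],s['ft_force'])"
```

```text
the job is handed in; nothing more can be done
None
the job is handed in; nothing more can be done
```

I scanned the notched plate with the reader and stood the reader back in its holder. I then picked the plate up about 5 mm behind its centre and handed in at about 22 s while holding it level over the pad. The sign-off gave no verdict.

- **Reader aim:** the nose was about 5 cm above the notched end and within a few mm of its middle. I held it there for over 1.4 s.
- **Plate over the pad:** the side camera put the label at (0.569, -0.153, 0.110) and the pad centre at (0.570, -0.150, 0.030). That is about 3 mm off centre and 8 cm up. The yaw was about 19.3° by tool pose against about 19.4° for the pad. The jaws read about 48 mm on the 50 mm plate.
- **Everything else:** the reader, the spare plate and the other bystanders were all found within about 5 mm of where they started.
- **Misses and disagreements:**
  - In the last top view the arm hid the label, and the network missed the reader and the jar there; the side view had all three.
  - The last side view misplaced the square; the top view had it in place.
  - Neither network check measured the grip force on the plate; only the jaw opening showed it was held.

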